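# Index the dental model table to its next notch

### The arm

A 7-joint arm with a two-finger parallel gripper is mounted at the origin on the work surface. World frame = base frame: x ahead of the robot, y to its left, z up, the work surface at z = 0. Lengths are in mm, angles in rad, forces in N, time in s.
With the tool pointing down it reaches from about 400 to 875 mm from the base axis. Payload 4.4 kg.
Tool frame: the origin (TCP) lies midway between the tips of the shut fingers; the grasp point (between the pads) lies 19 mm behind it; z points along the fingers, y is the direction in which the jaws open and shut (so a half turn about z gives the same grasp; the last joint's range is limited). The gripper opens to 85 mm and grips with 20 to 120 N. Pads are 22 mm wide; open, the fingers measure 114 mm over their backs; the gripper's body (76 mm by 85 mm) begins 54 mm behind the grasp point. The pads swing forward as they close: fully open they stand 13 mm farther back than shut.
Start: joints at [-1.211, 0.628, 0.038, 1.517, -0.027, 0.996, -0.02], TCP at [268.461, 591.985, 231.313] pointing down, gripper open.
Joint ranges: [-3.06, 3.06], [-0.37, 2.12], [-1.25, 1.32], [0.18, 2.47], [-1.1, 4.24], [0.23, 1.98], [-2.94, 2.94]. Speed limits (rad/s): [2.57, 2.57, 3.14, 3.14, 3.14, 3.14, 3.14].

### API

Orientations are given as [roll, pitch, yaw] about the fixed x, y, z axes, in that order (R = Rz(yaw) Ry(pitch) Rx(roll)).
In Python, from cell import * gives the robot as it stands. The module is installed in compiled form; this text tells all that it offers.
- The arm moves only by the tool move_arm, never from a script. Its argument "series" is a list of rows, each a list of 2 entries, a list of its own where there are three numbers: the shift along the tool's x, y, z in m, then the turn about the tool's z in rad. In form: [[[x, y, z], yaw], ...]. A call has 1 to 5 rows; each row is the pose to reach, as a shift and turn from the pose measured when the call began, along the tool's axes at that moment; what a row does not reach only later rows make up. A row lasts 1/8 s, in which the tool goes at most 62.5 mm and 10.7 degrees, less where a joint would pass 70% of its speed; a pose out of reach is approached as far as the arm can. A call with a gripper value outside its range is refused whole. "claw" is the opening, from 0 (shut) to 1 (fully open), set as the call begins (left out, the last holds). The fingers move at their own pace and stop on an object; the grip force is fixed at half the most. Time passes only in rows, so rows that repeat a pose let the fingers close. It gives the time, the measured TCP pose, the force and the opening at its end, in the units of the state.
- read_state(): the state, without advancing time (a new reading comes with each control period).
- get_image(name): name is "side" or "top"; returns the picture (400x640x3 uint8, blue, green, red); there is no depth.
- camera_model(name): a dict with "fov_y" (degrees; the focal length in pixels is half the picture's height over the tangent of half this angle, whatever the lens; pixels are square), "cx", "cy" (the principal point, pixels), "pose" (4x4, takes a point from camera to world coordinates). Camera axes: x right, y down, z forward; pixel columns grow to the right and rows downward; lengths in mm; the calibration is good to about 2 mm. A picture is of the moment at which its call begins. camera_model takes no time and is no camera call.
- finish_job(): hands the job in, once; it reports no verdict.
The state is a dict: "clock": time; "qpos": joint angles; "qd": joint speeds; "tau": joint torques, N m; "eef_pos": TCP position; "tool_rot": TCP orientation; "force": force on the tool from outside, world axes, zero at the start; "torque": the same for the moment, N m; "width": finger opening in mm.
Only numpy, scipy, OpenCV 4.12 (cv2) and the standard library are available. Lean on these libraries where they do the work, as an engineer would, in place of code of your own. Each camera call takes 0.05 s, during which the arm holds its last target. There are 200 camera calls.

### The job

Turn the dental model table on to its next index notch, anticlockwise as seen from above: pull its spring ring up so that the locking tooth comes out of the notch, swing the table's arm round, and let the tooth drop fully home in the next notch it meets. The notch ring is clamped wherever the last user left it, so feel for the notch, and never force the tooth hard against the rails or notch sides. Leave the table locked and at rest, let go of it, and do not push the other things around.

Things in the scene. Friction and masses are not known exactly. Their poses are not given: they have to be found in the camera images.
- pivot (a point): Upright axis of the bolted-down model stand, at table height: an aluminium disc 224 mm across, 14 mm thick; x axis points to the home notch, z up. On it stand curved rails, tops 24 mm above the table, 80 to 100 mm from the axis, with notches 12 mm wide. The inner rail (80-90 mm) is fixed, the outer one (90-100 mm) is an adjustable sector that slides round.
- home_notch (a point): Home notch, where the tooth starts: 90 mm from the pivot, at rail-top height (24 mm). The wanted notch, the next one anticlockwise, is cut in the adjustable sector and lies anywhere from 0.6 to 1.05 rad round the pivot from here (not measured). The rail top is unbroken between the two, and from there on to 1.3 rad. The notch at -0.62 rad (clockwise) is not wanted.
- turntable (a joint): Angle of the model table about the pivot, rad, anticlockwise from above; 0 = arm over the home notch, limits -0.9 and 1.3. With the tooth out it turns freely (friction about 1 N at the ring, about 1 N more when the tooth drags on the rails). Locked, the tooth has about 2 mm of play either way.
- index_arm (a point): Top face of the table's flat arm under the ring, 42 mm above the work surface, 90 mm from the pivot; the arm is 30 mm wide and ends 108 mm from the pivot. A guide collar 22 mm across and 9 mm high stands here. The table disc is 104 mm across and carries a plaster jaw whose top is about 72 mm above the work surface.
- ring_centre (a point): Centre of the upright steel pull ring on the arm, 90 mm from the pivot, 76 mm above the work surface when seated. Ring 36 mm outside, 20 mm inside, of 8 mm round bar. Axes: x away from the pivot, y along the swing (anticlockwise), z up. It stands in its xz plane: pinch it from above with fingers closing along y. Its bottom is 16 mm above the arm. It rises with the tooth and swings with the arm.
- ring (a joint): Lift of the ring and tooth, m: 0 = tooth fully down in a notch; about 0.008 to 0.0085 = tooth resting on top of the rails; 0.014 = end of travel. A damped spring pulls it down: 5 N when seated, 7 N at the rail top, 8.5 N at the end.
- tooth: Steel locking tooth under the ring, 8 mm thick along the swing, with a rounded nose 4 mm in radius that slides on the rail tops and drops into a notch by itself; origin at the ring centre, same axes. Seated, it is 8.5 mm below the rail tops and cannot climb out sideways. It is light work: a few newtons are enough to slide it; well under 15 N against a notch side is harmless.
- spare_cast: Loose plaster jaw, 62 x 56 x 29 mm, beside the stand; origin under its middle. Leave alone.
- vial: Small dark bottle, 24 mm across, 55 mm high, beside the stand; origin under its middle. Leave alone.
- bur_block: Aluminium block with burs, 70 x 30 x 40 mm, beside the stand; origin under its middle. Leave alone.
- jar: Open glass jar, 64 mm across, 75 mm high; origin under its middle. Leave alone.
- marker: Loose marker pen lying on the bench, 125 mm long, 14 mm thick; origin under its middle. Leave alone.

How it is judged:
By the outcome, as a careful person would: the job done as asked, in the order asked, and still so for the second after the job is handed in, with the robot touching nothing.
It also fails if it takes over 48 s, if anything falls off the work surface, if the arm or the gripper's body presses on something with over 40 N, if the wrist force passes 120 N, or if a joint passes its speed limit or range.

## Working session

There is one attempt and no reset: what is moved stays moved. The work goes in short steps, Python scripts to look and compute and a tool call to move; the robot and the scene stay as the last step left them, time stands still between calls to the robot, and variables do not carry over. Pictures are saved under pics/ and viewed, about 8 in all and at most 12, crops included, and the job is handed in when it is done.

Besides the shell and the picture viewer there is one more tool, called after "Call:" in YAML: its name, and indented under it one key for each argument. move_arm: Moves the arm, as the interface text tells. Its arguments: {"type":"object","properties":{"series":{"type":"array"},"claw":{"type":"number"}},"required":["series"]}

```bash
mkdir -p pics; python3 - <<'E'
from cell import *
import cv2
for n in("top","side"):
    cv2.imwrite(f"pics/{n}0.png",get_image(n)); c=camera_model(n); print(n,c)
print(read_state())
E
```

```text
top {'fov_y': 45.010193609863975, 'cx': 322.0225340284141, 'cy': 200.5215808507322, 'pose': array([[ 2.89152389e-02, -9.77479790e-01,  2.09038678e-01,
         3.18669287e+02],
       [-9.99571594e-01, -2.73274657e-02,  1.04803859e-02,
         6.60943829e+00],
       [-4.53186807e-03, -2.09252167e-01, -9.77851212e-01,
         1.29673418e+03],
       [ 0.00000000e+00,  0.00000000e+00,  0.00000000e+00,
         1.00000000e+00]])}
side {'fov_y': 45.359695917439154, 'cx': 322.38649035485423, 'cy': 198.32542948180995, 'pose': array([[ 9.14694646e-01, -2.78290740e-01,  2.93066492e-01,
         2.50883174e+02],
       [-4.03918764e-01, -6.53791124e-01,  6.39849043e-01,
        -7.25734558e+02],
       [ 1.35402071e-02, -7.03641549e-01, -7.10426093e-01,
         8.83024712e+02],
       [ 0.00000000e+00,  0.00000000e+00,  0.00000000e+00,
         1.00000000e+00]])}
{'clock': 0.1, 'qpos': array([-1.2108017 ,  0.62926378,  0.03845607,  1.51821953, -0.02700954,
        0.9963281 , -0.020024  ]), 'qd': array([ 0.00129238, -0.0012934 ,  0.00065698, -0.00322015,  0.00063362,
       -0.00248451, -0.00072788]), 'tau': array([ 2.99169245e-03, -5.64545381e+01,  1.23060822e+00, -1.93975246e+01,
        1.12782480e-02,  5.50569501e-03, -2.84214593e-05]), 'eef_pos': array([268.2289305 , 591.47787983, 230.49018679]), 'tool_rot': array([-3.13989215e+00,  1.55121931e-05,  2.71576080e+00]), 'force': array([-0.81009457,  0.30648285,  0.13030201]), 'torque': array([ 0.00799037,  0.03471685, -0.02901079]), 'width': 85.1753523084276}
```

View pics/top0.png

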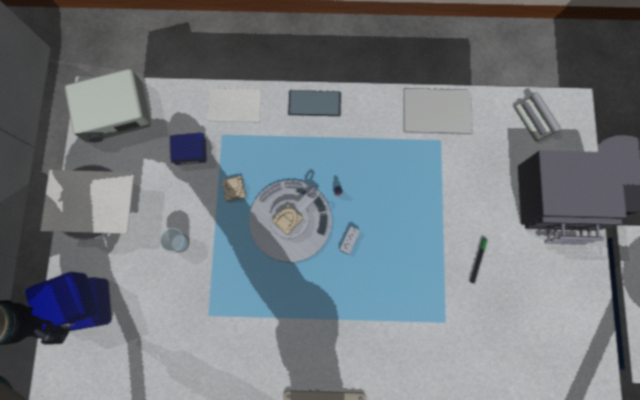

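View pics/side0.png

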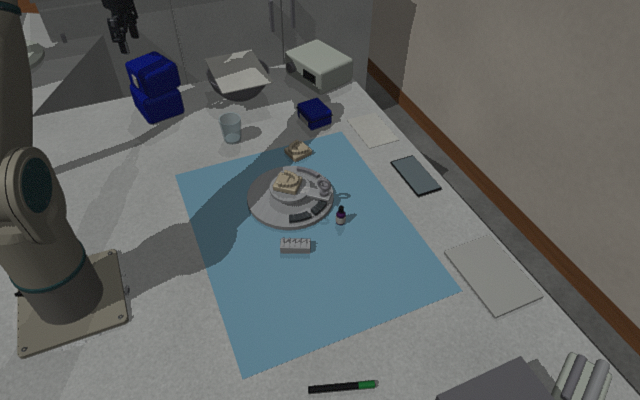

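The top view shows the stand at about (290,220), its arm pointing up and right to (312,190), the cast at (234,188), the vial at (338,187) and the bur block at (349,238). I'll zoom in on both views.

```bash
python3 - <<'E'
import cv2
t=cv2.imread("pics/top0.png")[150:280,215:375]; cv2.imwrite("pics/t1.png",cv2.resize(t,None,fx=4.6,fy=4.6,interpolation=cv2.INTER_CUBIC))
t=cv2.imread("pics/side0.png")[130:260,230:370]; cv2.imwrite("pics/s1.png",cv2.resize(t,None,fx=4.6,fy=4.6,interpolation=cv2.INTER_CUBIC))
E
```

```text
(no output)
```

View pics/t1.png

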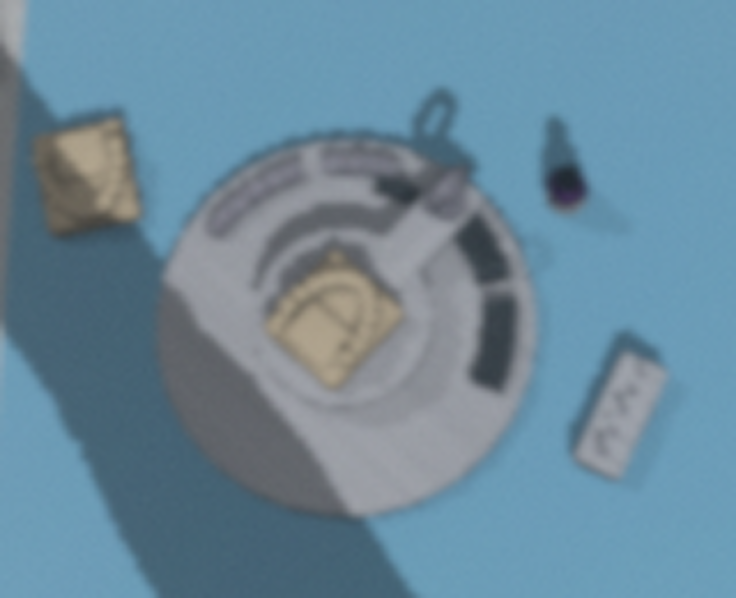

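View pics/s1.png

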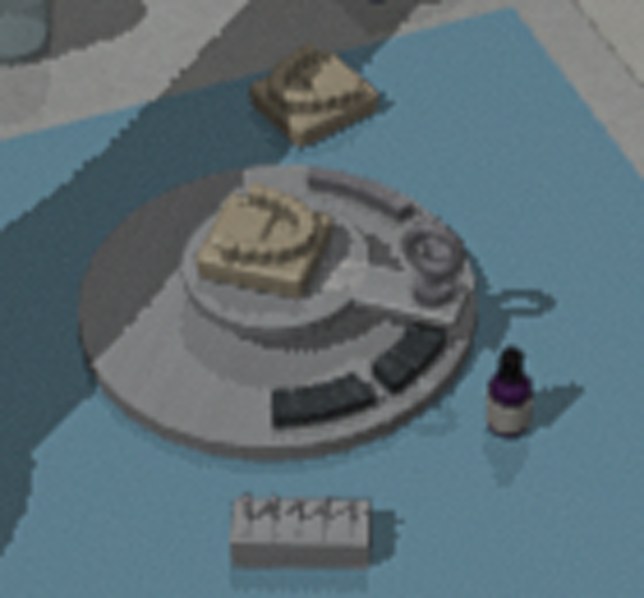

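Crop readings: in the top view, disc edges x 158..537 and y 130..517, ring about (447,192), wanted gap about (312,160), clockwise gap about (492,290). In the side view the ring is about (431,250).

```bash
cat > h.py <<'E'
from cell import *
import numpy as np, cv2
def ray(n,u,v):
    c=camera_model(n); f=200/np.tan(np.radians(c["fov_y"]/2)); P=c["pose"]
    return P[:3,3],P[:3,:3]@np.array([(u-c["cx"])/f,(v-c["cy"])/f,1])
def at(n,u,v,z):
    o,d=ray(n,u,v); return o+d*(z-o[2])/d[2]
def proj(n,p):
    c=camera_model(n); f=200/np.tan(np.radians(c["fov_y"]/2)); P=c["pose"]
    q=(np.asarray(p)-P[:3,3])@P[:3,:3]; return np.array([f*q[0]/q[2]+c["cx"],f*q[1]/q[2]+c["cy"]])
T=lambda x,y:(215+(x+.5)/4.6-.5,150+(y+.5)/4.6-.5)
S=lambda x,y:(230+(x+.5)/4.6-.5,130+(y+.5)/4.6-.5)
E
python3 - <<'E'
from h import *
from scipy.optimize import least_squares
# disc edges (top crop): left, right, bottom, diag ; side crop: left,right
pt=[at("top",*T(*p),14)[:2] for p in [(158,320),(537,322),(190,225),(200,430),(347,517),(480,460),(270,148)]]
ps=[at("side",*S(*p),14)[:2] for p in [(80,300),(476,310),(250,166),(170,425),(280,446)]]
for n,q in(("t",pt),("s",ps)):
    q=np.array(q); r=least_squares(lambda c:np.linalg.norm(q-c,axis=1)-112,[480,30]); print(n,r.x,r.fun.round(1))
    c=r.x
    if n=="t":
        for k,p,z in[("ring",(447,192),76),("wanted",(312,160),24),("cw",(492,290),24)]:
            w=at("top",*T(*p),z)[:2]-c; print(k,w+c,np.hypot(*w),np.arctan2(w[1],w[0]))
    else:
        for k,p,z in[("ring",(431,250),76),("cw",(375,388),24)]:
            w=at("side",*S(*p),z)[:2]-c; print(k,w+c,np.hypot(*w),np.arctan2(w[1],w[0]))
E
```

```text
t [539.79416812 103.21533779] [ 0.7 -2.5 -1.  -3.8  3.6  0.6  2.5]
ring [603.23975596  46.97999562] 84.78063650246685 -0.7252253242539706
wanted [632.53597267 129.05574368] 96.27444566317928 0.27173541861817424
cw [557.45628352  20.51431538] 84.56600634237014 -1.360391341067936
s [539.85620109 104.17986119] [-1.  -1.4 -0.6 -0.6  0.2]
ring [605.8514672   45.49686197] 88.31234085248455 -0.726816179722693
cw [558.16859572   9.50400235] 96.43060740802699 -1.379733686880934
```

Both views agree on the pivot at about (540,103.7) and the ring at about (605.5,44.5), with the home direction about -0.735 rad. The wanted notch looks about 1.0 rad further on, which is inside the stated range. Now I'll approach above the ring.

Call:
move_arm:
  series:
    - [[-0.05,-0.034,0],0.06]
    - [[-0.1,-0.068,0],0.12]
    - [[-0.15,-0.102,0],0.18]
    - [[-0.2,-0.136,0],0.24]
    - [[-0.25,-0.17,0],0.309]
  claw: 0.45

```text
clock: 0.72
eef_pos: [426.3, 331.6, 230.6]
tool_rot: [-3.14, 0.001, 2.405]
force: [1.3, 0.5, 0.0]
width: 38.5
```

```bash
cat >> h.py <<'E'
def to(p,yaw,p0=None,y0=None):
    """shift (m, tool axes) and turn from the present (or given) pose to p, yaw; tool down"""
    from scipy.spatial.transform import Rotation as Ro
    s=read_state(); r=s["tool_rot"]; M=Ro.from_euler("xyz",r).as_matrix()
    d=M.T@(np.array(p)-s["eef_pos"])/1000
    print("t",s["clock"],"pos",s["eef_pos"].round(1),"rot",r.round(3),"F",s["force"].round(1),"w",round(s["width"],1))
    t=-(yaw-r[2]); t=(t+np.pi)%(2*np.pi)-np.pi
    print("shift",d.round(4),"turn",round(t,3)); return d,t
E
python3 - <<'E'
from h import *
to([605.5,44.5,140],2.407)
E
```

```text
t 0.725 pos [426.3 331.6 230.6] rot [-3.140e+00  1.000e-03  2.405e+00] F [1.3 0.5 0. ] w 38.5
shift [-0.3255 -0.0921  0.091 ] turn -0.002
```

Call:
move_arm:
  series:
    - [[-0.058,-0.0165,0.004],0]
    - [[-0.116,-0.033,0.008],0]
    - [[-0.174,-0.049,0.012],0]
    - [[-0.232,-0.066,0.018],0]
    - [[-0.285,-0.081,0.03],0]

```text
clock: 1.35
eef_pos: [584.1, 77.9, 200.8]
tool_rot: [-3.14, 0.001, 2.404]
force: [0.6, 0.2, 0.3]
width: 38.4
```

Call:
move_arm:
  series:
    - [[-0.02,-0.006,0.03],0]
    - [[-0.0405,-0.011,0.06],0]
    - [[-0.0405,-0.011,0.06],0]

```text
clock: 1.72
eef_pos: [605.1, 40.2, 138.5]
tool_rot: [-3.136, -0.002, 2.401]
force: [-0.9, 0.7, 1.2]
width: 38.5
```

```bash
python3 - <<'E'
from h import *
to([605.5,44.5,61],2.407)
a=cv2.resize(get_image("top")[150:250,260:380],None,fx=3.3,fy=3.3,interpolation=cv2.INTER_CUBIC)
b=cv2.resize(get_image("side")[120:220,260:380],None,fx=3.3,fy=3.3,interpolation=cv2.INTER_CUBIC)
cv2.imwrite("pics/c2.png",np.hstack([a,b]))
E
```

```text
t 1.725 pos [605.1  40.2 138.5] rot [-3.136e+00 -2.000e-03  2.401e+00] F [-0.9  0.7  1.2] w 38.5
shift [0.0025 0.0039 0.0775] turn -0.006
```

View pics/c2.png

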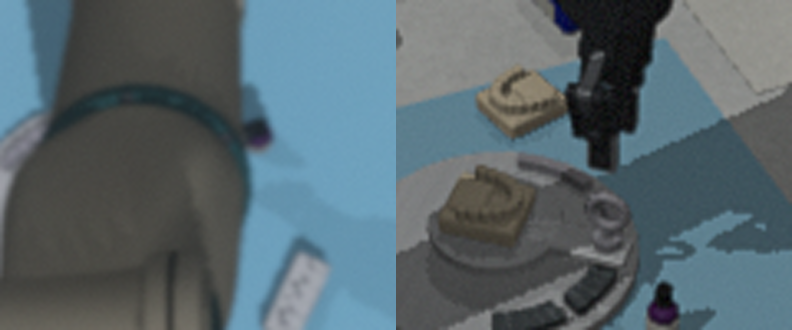

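The top view is hidden by the arm. In the side view the fingers stand over the ring, at about (600,165) against (605,212). Descending in steps.

Call:
move_arm:
  series:
    - [[0.0025,0.004,0.02],0]
    - [[0.0025,0.004,0.04],0]
    - [[0.0025,0.004,0.06],0]
    - [[0.0025,0.004,0.074],0]
    - [[0.0025,0.004,0.0765],0]

```text
clock: 2.45
eef_pos: [606.9, 48.9, 64.7]
tool_rot: [-3.14, -0.0, 2.406]
force: [0.5, -0.5, 0.1]
width: 38.3
```

```bash
python3 - <<'E'
from h import *
to([605.5,44.5,61],2.407)
b=cv2.resize(get_image("side")[120:220,260:380],None,fx=6,fy=6,interpolation=cv2.INTER_CUBIC)
cv2.imwrite("pics/c3.png",b)
E
```

```text
t 2.45 pos [606.9  48.9  64.7] rot [-3.14  -0.     2.406] F [ 0.5 -0.5  0.1] w 38.3
shift [-0.0019 -0.0042  0.0037] turn -0.001
```

View pics/c3.png

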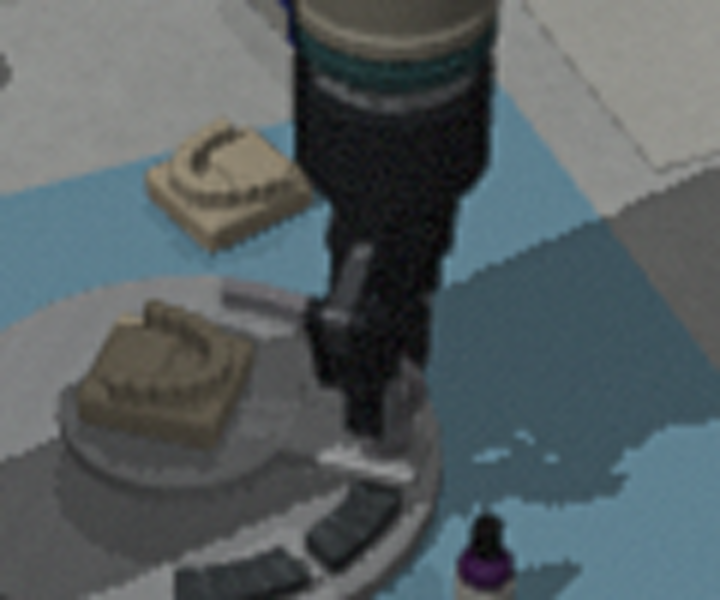

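The near finger tip is at about (366,432) in the crop and the ring's right half shows at (385..425, 360..440). I'll check where they should project.

```bash
python3 - <<'E'
from h import *
s=read_state(); e=s["eef_pos"]; t=np.array([np.cos(.836),np.sin(.836),0]); r=np.array([t[1],-t[0],0])
k=lambda p:((proj("side",p)-[260,120])*6+2.5).round(0)
R=np.array([605.5,44.5,76])
print("tip at -y",k(e-t*20+[0,0,5]),"radial +-11",k(e-t*20+[0,0,5]-r*11),k(e-t*20+[0,0,5]+r*11))
for d in(-18,0,18): print("ring radial",d,k(R+r*d))
print("ring bottom/top",k(R-[0,0,18]),k(R+[0,0,18]))
E
```

```text
tip at -y [367. 424.] radial +-11 [341. 418.] [392. 430.]
ring radial -18 [341. 378.]
ring radial 0 [383. 388.]
ring radial 18 [425. 398.]
ring bottom/top [382. 420.] [383. 356.]
```

The projection matches: the ring's right edge is predicted at 425 and seen at 425. I'll centre the gripper and close in stages, watching the force.

Call:
move_arm:
  series:
    - [[-0.002,-0.004,0.003],0]
    - [[-0.002,-0.004,0.003],0]
    - [[-0.002,-0.004,0.003],0]
  claw: 0.22

```text
clock: 2.88
eef_pos: [606.2, 44.1, 62.2]
tool_rot: [-3.141, 0.0, 2.405]
force: [0.5, -0.6, 0.2]
width: 18.7
```

Call:
move_arm:
  series:
    - [[0,0,0],0]
    - [[0,0,0],0]
  claw: 0.15

```text
clock: 3.12
eef_pos: [606.3, 44.2, 62.4]
tool_rot: [-3.141, 0.001, 2.405]
force: [0.3, -0.2, 0.3]
width: 12.8
```

Call:
move_arm:
  series:
    - [[0,0,0],0]
    - [[0,0,0],0]
    - [[0,0,0],0]
    - [[0,0,0],0]
  claw: 0

```text
clock: 3.62
eef_pos: [606.1, 43.9, 62.4]
tool_rot: [-3.141, 0.001, 2.405]
force: [-1.8, -1.3, 3.0]
width: 6.5
```

Gripped. Now I'll lift by about 11 mm.

Call:
move_arm:
  series:
    - [[0,0,-0.004],0]
    - [[0,0,-0.008],0]
    - [[0,0,-0.011],0]
    - [[0,0,-0.011],0]

```text
clock: 4.12
eef_pos: [605.8, 43.6, 73.3]
tool_rot: [-3.14, 0.0, 2.405]
force: [0.7, -3.4, -7.4]
width: 6.2
```

The spring pull of 7.4 N matches about 11 mm of lift. Next I'll swing lifted, well short of the expected notch.

Call:
move_arm:
  series:
    - [[0.0005,0.009,0],-0.1]
    - [[0.0018,0.0179,0],-0.2]
    - [[0.004,0.0266,0],-0.3]
    - [[0.0071,0.035,0],-0.4]
    - [[0.011,0.0431,0],-0.5]

```text
clock: 4.75
eef_pos: [626.8, 83.6, 73.2]
tool_rot: [-3.141, -0.0, 2.907]
force: [0.8, -0.0, -7.4]
width: 6.6
```

```bash
cat >> h.py <<'E'
C=np.array([539.2,104.1]); H=-.737
def ang(phis,z,R=90):
    s=read_state(); w=s["eef_pos"][:2]-C; print("r",np.hypot(*w).round(1),"phi",(np.arctan2(w[1],w[0])-H).round(3),"yawphi",((s["tool_rot"][2]-2.405+3)%(2*np.pi)-3).round(3))
    for f in phis: to([C[0]+R*np.cos(H+f),C[1]+R*np.sin(H+f),z],2.405+f)
E
python3 - <<'E'
from h import *
ang([.5,.6,.7,.8],73.3)
E
```

```text
r 90.0 phi 0.507 yawphi 0.502
t 4.75 pos [626.8  83.6  73.2] rot [-3.141 -0.     2.907] F [ 0.8 -0.  -7.4] w 6.6
shift [-0.     -0.0006 -0.0001] turn 0.002
t 4.75 pos [626.8  83.6  73.2] rot [-3.141 -0.     2.907] F [ 0.8 -0.  -7.4] w 6.6
shift [ 0.0004  0.0084 -0.0001] turn -0.098
t 4.75 pos [626.8  83.6  73.2] rot [-3.141 -0.     2.907] F [ 0.8 -0.  -7.4] w 6.6
shift [ 0.0017  0.0173 -0.0001] turn -0.198
t 4.75 pos [626.8  83.6  73.2] rot [-3.141 -0.     2.907] F [ 0.8 -0.  -7.4] w 6.6
shift [ 0.0039  0.026  -0.0002] turn -0.298
```

Call:
move_arm:
  series:
    - [[0.0004,0.0084,0],-0.098]
    - [[0.0017,0.0173,0],-0.198]
    - [[0.0036,0.025,0],-0.285]
    - [[0.0036,0.025,0.001],-0.285]
    - [[0.0036,0.025,0.002],-0.285]

```text
clock: 5.38
eef_pos: [629.2, 109.4, 71.2]
tool_rot: [3.141, -0.0, -3.092]
force: [1.6, 2.7, -7.6]
width: 6.6
```

```bash
python3 - <<'E'
from h import *
ang([.8],70.9)
a=cv2.resize(get_image("top")[150:250,240:360],None,fx=3.3,fy=3.3,interpolation=cv2.INTER_CUBIC)
b=cv2.resize(get_image("side")[120:220,260:380],None,fx=3.3,fy=3.3,interpolation=cv2.INTER_CUBIC)
cv2.imwrite("pics/c4.png",np.hstack([a,b]))
E
```

```text
r 90.2 phi 0.796 yawphi 0.786
t 5.375 pos [629.2 109.4  71.2] rot [ 3.141 -0.    -3.092] F [ 1.6  2.7 -7.6] w 6.6
shift [0.0002 0.0004 0.0003] turn -0.014
```

View pics/c4.png

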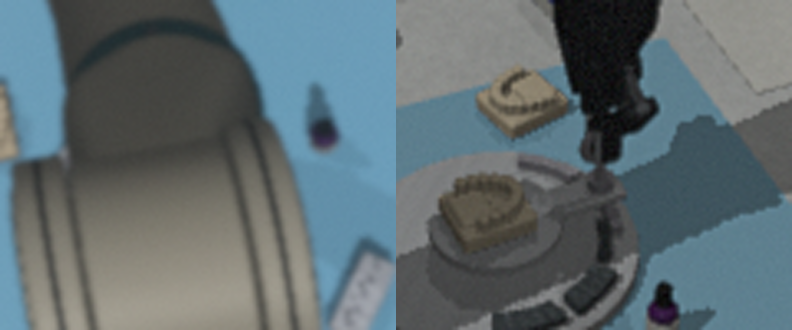

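The table arm has swung round with the ring and is held at about 0.79 rad. The neighbouring cast at (520,100) and vial at (663,305) have not moved. Now I'll set the tooth down on the rail and loosen to a loose cage.

Call:
move_arm:
  series:
    - [[0,0,0.0005],0]
    - [[0,0,0.001],0]
    - [[0,0,0.001],0]

```text
clock: 5.85
eef_pos: [629.3, 109.3, 70.7]
tool_rot: [3.141, 0.0, -3.092]
force: [-0.9, 2.2, -0.0]
width: 6.4
```

Call:
move_arm:
  series:
    - [[0,0,0],0]
    - [[0,0,0],0]
    - [[0,0,0],0]
  claw: 0.13

```text
clock: 6.22
eef_pos: [629.5, 109.0, 70.9]
tool_rot: [3.142, 0.001, -3.093]
force: [0.7, -0.8, -0.8]
width: 11.0
```

The tooth is resting on the rail: lift is about 8.3 mm and the spring load has gone from the tool. I'll push it round gently, loosely caged, and feel for the notch.

Call:
move_arm:
  series:
    - [[0,0.0015,0],-0.017]
    - [[0,0.003,0],-0.033]
    - [[0.0001,0.0045,0],-0.05]
    - [[0.0002,0.006,0],-0.067]
    - [[0.0003,0.0075,0],-0.083]

```text
clock: 6.85
eef_pos: [629.1, 114.2, 70.9]
tool_rot: [-3.139, 0.0, -3.01]
force: [0.2, -5.5, 1.4]
width: 11.4
```

Call:
move_arm:
  series:
    - [[0,0.0012,0],-0.013]
    - [[0,0.0024,0],-0.027]
    - [[0.0001,0.0036,0],-0.04]
    - [[0.0001,0.0048,0],-0.053]

```text
clock: 7.35
eef_pos: [628.6, 118.3, 70.9]
tool_rot: [-3.138, 0.0, -2.956]
force: [0.8, -6.2, 0.6]
width: 11.2
```

Call:
move_arm:
  series:
    - [[0,0.0012,0],-0.013]
    - [[0,0.0024,0],-0.027]
    - [[0.0001,0.0036,0],-0.04]

```text
clock: 7.72
eef_pos: [628.0, 121.7, 71.0]
tool_rot: [-3.138, 0.0, -2.916]
force: [1.2, -5.5, 0.6]
width: 10.9
```

```bash
python3 - <<'E'
from h import *
ang([.95],70.9)
b=cv2.resize(get_image("side")[130:210,280:370],None,fx=7,fy=7,interpolation=cv2.INTER_CUBIC)
cv2.imwrite("pics/c5.png",b)
E
```

```text
r 90.5 phi 0.933 yawphi 0.963
t 7.725 pos [628.  121.7  71. ] rot [-3.138  0.    -2.916] F [ 1.2 -5.5  0.6] w 10.9
shift [0.0005 0.0015 0.0001] turn 0.013
```

View pics/c5.png

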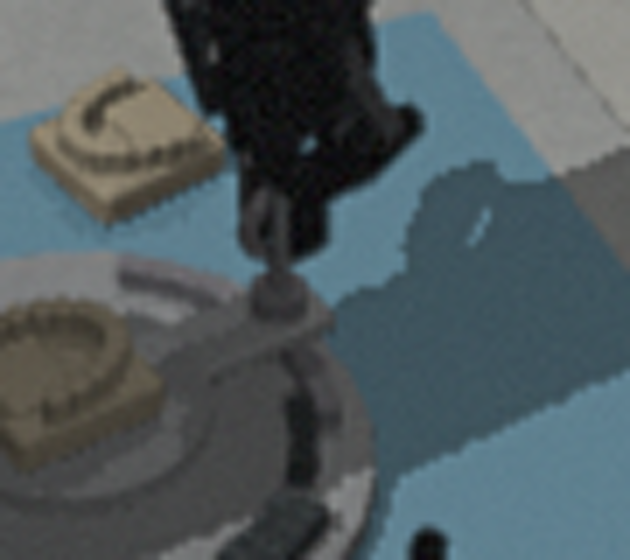

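The ring is still raised, with its stem visible above the collar at (280,270), and the arm is following under a steady 5.5 N or so. Continuing in small steps.

Call:
move_arm:
  series:
    - [[0.0001,0.0012,0],0]
    - [[0.0003,0.0024,0],0]
    - [[0.0004,0.0036,0],-0.01]

```text
clock: 8.15
eef_pos: [626.3, 127.6, 70.9]
tool_rot: [-3.14, 0.001, -2.903]
force: [-0.2, 0.4, -0.1]
width: 11.0
```

Call:
move_arm:
  series:
    - [[0,0.001,0],-0.01]
    - [[0,0.002,0],-0.02]
    - [[0.0001,0.003,0],-0.03]

```text
clock: 8.52
eef_pos: [625.5, 130.5, 70.9]
tool_rot: [-3.14, 0.001, -2.872]
force: [-0.3, -1.0, 0.3]
width: 11.0
```

The push force vanished at about 1.0 rad, where the notch was expected. I'll look before pushing more.

```bash
python3 - <<'E'
from h import *
ang([1.03],70.9)
b=cv2.resize(get_image("side")[130:210,280:370],None,fx=7,fy=7,interpolation=cv2.INTER_CUBIC)
cv2.imwrite("pics/c6.png",b)
E
```

```text
r 90.2 phi 1.034 yawphi 1.006
t 8.525 pos [625.5 130.5  70.9] rot [-3.140e+00  1.000e-03 -2.872e+00] F [-0.3 -1.   0.3] w 11.0
shift [ 0.0002 -0.0003  0.    ] turn -0.024
```

View pics/c6.png

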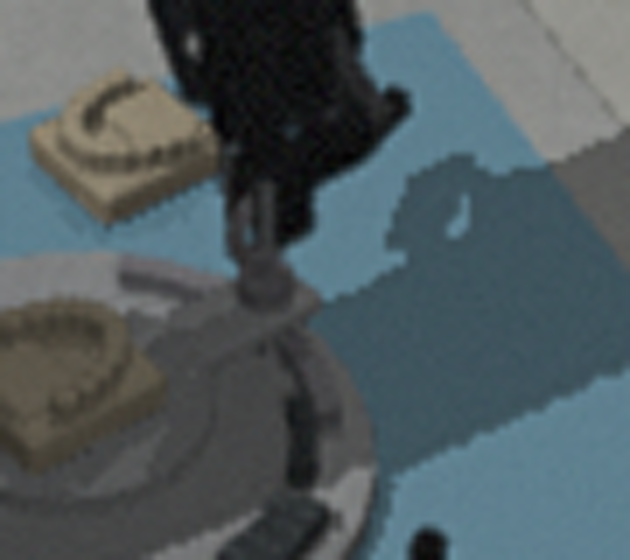

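```bash
python3 - <<'E'
from h import *
k=lambda p:((proj("side",p)-[280,130])*7+3).round(0)
for f in(.917,1.0,1.02):
    x,y=C+90*np.array([np.cos(H+f),np.sin(H+f)])
    for L in(0,8.3): print(f,L,"bottom",k([x,y,58+L]),"top",k([x,y,94+L]),"collar top",k([x,y,51]))
E
```

```text
0.917 0 bottom [278. 272.] top [279. 197.] collar top [277. 286.]
0.917 8.3 bottom [278. 255.] top [279. 180.] collar top [277. 286.]
1.0 0 bottom [266. 261.] top [266. 186.] collar top [266. 275.]
1.0 8.3 bottom [266. 244.] top [267. 169.] collar top [266. 275.]
1.02 0 bottom [263. 258.] top [263. 184.] collar top [263. 272.]
1.02 8.3 bottom [263. 241.] top [263. 166.] collar top [263. 272.]
```

Predicted ring bottom row is 258..261 if seated and 241..244 if raised. I see about 258, so it looks seated. I'll confirm by feel with gentle pushes both ways.

Call:
move_arm:
  series:
    - [[0,0.001,0],0]
    - [[0,0.002,0],0]
    - [[0,0.003,0],0]
    - [[0,0.003,0],0]

```text
clock: 9.07
eef_pos: [625.1, 132.1, 71.0]
tool_rot: [-3.139, 0.001, -2.873]
force: [1.2, -4.8, -0.2]
width: 11.1
```

Call:
move_arm:
  series:
    - [[0,-0.001,0],0]
    - [[0,-0.003,0],0]
    - [[0,-0.005,0],0]
    - [[0,-0.005,0],0]

```text
clock: 9.57
eef_pos: [626.2, 127.9, 71.0]
tool_rot: [-3.139, 0.001, -2.872]
force: [-0.1, 0.1, 0.7]
width: 11.2
```

Call:
move_arm:
  series:
    - [[0,-0.001,0],0]
    - [[0,-0.002,0],0]
    - [[0,-0.003,0],0]
    - [[0,-0.0035,0],0]
    - [[0,-0.0035,0],0]

```text
clock: 10.2
eef_pos: [627.1, 124.7, 71.0]
tool_rot: [-3.14, 0.001, -2.872]
force: [0.5, 1.4, 0.4]
width: 11.4
```

Call:
move_arm:
  series:
    - [[0,-0.001,0],0]
    - [[0,-0.002,0],0]
    - [[0,-0.002,0],0]
    - [[0,-0.002,0],0]

```text
clock: 10.7
eef_pos: [627.4, 124.1, 71.0]
tool_rot: [-3.141, 0.001, -2.872]
force: [-1.3, 5.9, -0.4]
width: 11.3
```

Resistance is firm both ways over about 8 mm, against an expected 7 mm from cage slack plus notch play. So it is locked. Centre, open and retreat.

Call:
move_arm:
  series:
    - [[0,0.002,0],0]
    - [[0.0002,0.004,0],0]
    - [[0.0002,0.004,0],0]

```text
clock: 11.08
eef_pos: [626.2, 127.0, 71.0]
tool_rot: [-3.14, 0.001, -2.872]
force: [-0.8, -0.1, -0.0]
width: 11.0
```

Call:
move_arm:
  series:
    - [[0,0,0],0]
    - [[0,0,0],0]
    - [[0,0,0],0]
  claw: 0.4

```text
clock: 11.45
eef_pos: [626.3, 126.9, 71.0]
tool_rot: [-3.14, 0.001, -2.872]
force: [-0.6, 0.0, 1.1]
width: 34.4
```

Call:
move_arm:
  series:
    - [[0,0,-0.015],0]
    - [[0,0,-0.035],0]
    - [[0,0,-0.07],0]
    - [[0,0,-0.11],0]
    - [[0,0,-0.15],0]

```text
clock: 12.08
eef_pos: [626.3, 127.2, 224.2]
tool_rot: [-3.14, 0.003, -2.872]
force: [0.9, -0.2, 0.3]
width: 34.5
```

Call:
move_arm:
  series:
    - [[0.06,0.02,0],0]
    - [[0.12,0.04,0],0]
    - [[0.17,0.08,0],0]
    - [[0.2,0.13,0],0]
    - [[0.2,0.18,0],0]

```text
clock: 12.7
eef_pos: [383.4, 247.7, 225.2]
tool_rot: [-3.14, 0.004, -2.872]
force: [1.7, 0.5, 0.3]
width: 34.1
```

```bash
python3 - <<'E'
from h import *
to([0,0,0],0)
T0,S0=get_image("top"),get_image("side")
cv2.imwrite("pics/top7.png",T0)
b=cv2.resize(S0[130:210,280:370],None,fx=7,fy=7,interpolation=cv2.INTER_CUBIC)[:400]
a=cv2.resize(T0[140:290,200:400],None,fx=3,fy=3,interpolation=cv2.INTER_CUBIC)
a=cv2.resize(T0[150:270,215:375],None,fx=3.3,fy=3.3,interpolation=cv2.INTER_CUBIC)[:400]
c=np.zeros((796,630,3),np.uint8); c[:396,:528]=a[:396]; c[396:]=b
cv2.imwrite("pics/c7.png",cv2.resize(c,None,fx=.75,fy=.75,interpolation=cv2.INTER_AREA))
k=lambda p:(((proj("side",p)-[280,130])*7+3+[0,396])*.75).round(0)
x,y=626.1,128.2
for L in(0,8.3): print(L,"bottom",k([x,y,58+L]),"top",k([x,y,94+L]))
E
```

```text
t 12.7 pos [383.4 247.7 225.2] rot [-3.14   0.004 -2.872] F [1.7 0.5 0.3] w 34.1
shift [ 0.4364 -0.1362  0.2238] turn -2.872
0 bottom [199. 492.] top [199. 436.]
8.3 bottom [199. 479.] top [199. 423.]
```

View pics/c7.png

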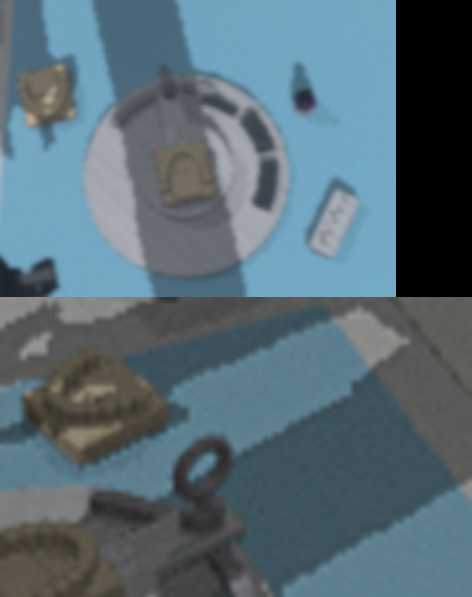

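The ring's top edge is at row 436 or so (predicted 436 seated, 423 raised) and it sits close on the collar. The table is at the new notch, the cast, vial and block look unmoved, and the gripper is clear, so I'll hand in.

```bash
python3 -c "
from cell import *
print(finish_job(), read_state()['clock'])"
```

```text
the job is handed in; nothing more can be done
the job is handed in; nothing more can be done
```

The table is locked in the next notch anticlockwise, about 1.0 rad from home, and the job was handed in at about 12.8 s. I lifted the ring about 11 mm, swung the table raised to 0.79 rad and set the tooth on the rail. With the fingers loosely round the ring, I then pushed it along until the tooth dropped in by itself.

- **Drop:** the push force fell to zero at about 1.0 rad, which matches the notch position I read from the first picture.
- **Locked:** gentle pushes of about 5 to 6 N met firm resistance both ways. The total free movement was about 8 mm with arm give, against about 7 mm expected from finger slack and notch play.
- **Seated:** in the last side picture the ring top is at the row predicted for a seated tooth (436, against 423 if raised). Its bottom edge read about row 500, 8 rows lower than the 492 predicted, which I put down to blur.
- **Other things:** the cast, vial and bur block look unmoved, and the gripper ended well clear. I did not check the jar or the marker in the last picture.

**Disagreement:** dragging the tooth along the rail took about 5.5 N, more than the roughly 2 N stated. It was still well under the 15 N called harmless.

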